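# Pin the clay mill's lid shut and start it

### The job

Lock the clay mill's lid: take the orange-handled steel pin from the wooden tool block and lower it, without dropping it, through the hole in the lid's tongue and the yellow lug below until its collar rests flat on the tongue, and let go. Then slide the red lock tab on the grey control box fully aside, leave it there, and after that press the green start button it was covering all the way down and let it come back up. Never press start before the pin is home, and leave the other things on the bench where they are.

Things in the scene. Friction and masses are not known exactly. Their poses are not given: they have to be found in the camera images.
- pin: Loose steel locking pin, standing upright in one of the two holes of the tool block (either one), about 150 g. Origin on its axis at the lower end, z up along the pin. Shank 14 mm thick from z = 0 to 80 mm, its lowest 8 mm tapering to 7 mm thick; collar 30 mm across from 80 to 86 mm; round orange plastic handle 26 mm across from 86 to 126 mm.
- pin_collar (a point): Centre of the underside of the pin's collar, on its axis, 80 mm above its lower end. When parked it is level with the block's top, 90 mm above the bench.
- block: Fixed wooden tool block, 70 mm (its x) by 150 mm (its y) by 90 mm high, origin at the centre of its underside. Two vertical 18 mm holes through it at y = -42 and +42 mm hold the pin and the cutter in either order.
- mill: Fixed green bench clay mill, its barrel along its own y (about 320 mm), origin at the centre of its underside. Hopper with a flat steel lid, top 140 mm above the bench, reaching from 70 mm in front of (its -x) to 70 mm behind the origin; the grey motor housing at its +y end is also 140 mm high (vent ribs to 143 mm). A steel tongue sticks out of the lid 153 mm towards the robot (its -x). Nothing on the mill rises more than 8 mm above the tongue.
- eye (a point): Centre of the hole at the top face of the lid's tongue, 125 mm in front of the mill's origin along its -x, 140 mm above the bench; axes as the mill, z up. Vertical 18 mm hole with a 2 mm chamfer through the 56 mm square, 8 mm thick tongue, and the same hole in line with it through the yellow lug, 8 mm thick, whose top is 28 mm below the tongue's top. Free space below. The pin is home when its collar rests here.
- pod: Fixed grey control box, 100 mm (its x) by 170 mm (its y) by 50 mm high, origin at the centre of its underside. Two aluminium rails along its y, up to 74 mm high, inner faces 66 mm apart, carry the lock tab.
- tab (a joint): Position of the red lock tab (m): near 0 it covers the start button, 0.06 is fully aside at its stop. It slides along the control box's +y, with about 1.5 N of friction, and stays where it is left.
- tab_fin (a point): Centre of the top of the tab's upright fin, 109.5 mm above the bench; moves with the tab, axes as the control box. The fin is 40 mm along x, 12 mm along y, and rises 30 mm above the tab's plate (84 mm by 54 mm by 5 mm thick, its top 79.5 mm above the bench, its centre 15 mm from the fin towards -y). Can be pinched from above along y, or pushed.
- start (a joint): Travel of the green start button (m): 0 up, 0.006 fully down; sprung, about 1.5 N to begin and 5 N fully down, comes back up when let go.
- start_top (a point): Centre of the top of the start button, 36 mm across, 72 mm above the bench, 45 mm from the control box's centre along its -y. Its black housing, 52 mm across, is 62 mm high.
- bowl: Bystander: unfired grey bowl, 130 mm wide, 75 mm high. Leave it where it is.
- vase: Bystander: dark brown unfired vase, 88 mm wide, 140 mm high. Leave it where it is.
- bottle: Bystander: clear water bottle with green band, 64 mm wide, 160 mm high. Leave it where it is.
- pinchpot: Bystander: small grey cup, 70 mm wide, 40 mm high. Leave it where it is.
- spatula: Bystander: spatula lying flat, 170 mm long. Leave it where it is.
- cutter: Bystander: clay hole cutter with a brass stem and slim rounded wooden handle (20 mm thick, top 46 mm above the mouth of its hole plus a 10 mm round end), standing in the other hole of the tool block; same stem as the pin, but not wanted. Leave it where it is.

How it is judged:
On the way, in this order (a step that is already met when the one before it is completed fails the run):
1. the pin is through both holes with its collar on the tongue, and let go (horizontal distance between pin_collar and eye below 0.005 m and z of pin_collar in the frame of eye between -0.004 and 0.004 m and angle between pin's own z axis and vertical below 0.08 rad and contact force between the fingers and pin below 0.1 N), for 0.2 s.
2. the lock tab is slid clear of the start button (value of joint tab above 0.045 m), for 0.1 s.
3. the start button is pressed down with the tab aside (value of joint start above 0.004 m and value of joint tab above 0.045 m), for 0.05 s.
4. the start button is back up (value of joint start below 0.0015 m), for 0.1 s.
At the end, for the whole second after the job is handed in: Pin upright (0.08 rad) through both holes, collar within 4 mm of the tongue's top and 5 mm of the hole's axis, let go and at rest; lock tab at least 45 of its 60 mm aside; start button back up (under 1.5 mm); every bystander within 40 mm of its start (all of step 1 and linear speed of pin below 0.02 m/s and value of joint tab above 0.045 m and value of joint start below 0.0015 m and distance of each of bowl, vase, bottle, pinchpot, spatula, cutter from where it was at the start of the episode below 0.04 m); the robot touches nothing.
It fails at once if the start button is pressed while the pin is not home (value of joint start above 0.003 m and (z of pin_collar in the frame of eye above 0.008 m or horizontal distance between pin_collar and eye above 0.008 m)).
It fails at once if the pin is dropped (falls free faster than 0.6 m/s, about 20 mm) (linear speed of pin above 0.6 m/s and contact force between the fingers and pin below 0.1 N).
It fails at once if a bystander is moved more than 40 mm (not (distance of each of bowl, vase, bottle, pinchpot, spatula, cutter from where it was at the start of the episode below 0.04 m)).
It also fails if it takes over 69 s, if anything falls off the work surface, if the arm or the gripper's body presses on something with over 40 N, if the wrist force passes 120 N, or if a joint passes its speed limit or range.

### The arm

A 7-joint arm with a two-finger parallel gripper is mounted at the origin on the work surface. World frame = base frame: x ahead of the robot, y to its left, z up, the work surface at z = 0. Lengths are in m, angles in rad, forces in N, time in s.
With the tool pointing down it reaches from about 0.4 to 0.85 m from the base axis. Payload 10.4 kg.
Tool frame: the origin (TCP) lies between the finger pads; the fingertips stand 22 mm ahead of it and the grasp point (between the pads) lies 3 mm ahead of it (r.nose_length is the distance from the TCP to the fingertips, in m); z points along the fingers, y is the line along which they close (so a half turn about z gives the same grasp; the last joint's range is limited). The gripper opens to 87 mm and grips with 3 to 60 N. Pads are 19 mm wide; open, the fingers measure 117 mm over their backs; the gripper's body (75 mm by 190 mm) begins 51 mm behind the grasp point.
Start: joints at [-1.164, 0.332, -0.065, 1.46, 0.022, 1.35, -0.088], TCP at [0.26, 0.568, 0.245] pointing down, gripper open.
Joint ranges: [-2.6, 2.6], [-0.5, 2.12], [-1.47, 1.34], [0.16, 2.42], [-1.27, 4.41], [0.06, 2.06], [-2.6, 2.6]. Speed limits (rad/s): [2.22, 2.22, 2.79, 2.79, 3.14, 3.14, 3.14].

### API

Orientations are given as a unit quaternion [x, y, z, w].
In Python, from bench import readout, cams, r gives the robot as it stands. The module is installed in compiled form; this text tells all that it offers.
- The arm moves only by the tool step_arm, never from a script. Its argument "deltas" is a list that holds one entry, the list of rows, each a list of 7 numbers: the turn, a rotation vector about the tool's x, y, z in rad, then the shift along the tool's x, y, z in m, then the opening in per cent of the stroke, from 0 (shut) to 100 (fully open). A call has 1 to 20 rows; each row is the pose to reach, as a shift and turn from the pose commanded when the call began, along the tool's axes at that moment; what a row does not reach only later rows make up. A row lasts 1/8 s, in which the tool goes at most 62.5 mm and 10.7 degrees, less where a joint would pass 70% of its speed; a pose out of reach is approached as far as the arm can. A call with a gripper value outside its range is refused whole. The fingers move at their own pace and stop on an object; "squeeze" is the grip in N (left out, the last holds). Time passes only in rows, so rows that repeat a pose let the fingers close. It gives the time, the measured TCP pose, the force, the opening and the grip force at its end, in the units of the state.
- readout.read_state(): the state, without advancing time (a new reading comes with each control period).
- cams.camera(name): name is "side" or "top" or "wrist"; returns a dict with "img" (480x640x3 uint8, red, green, blue), "fx", "fy", "cx", "cy" (pixels), "origin" and "rotation" of the camera in the world; the wrist camera has in their place "T_tool_cam" (4x4, takes a point from camera to tool coordinates, whose origin is the TCP and whose axes are the flange's). Camera axes: x right, y up, looking along -z (the intrinsics and any distortion apply to the point x, -y, -z); pixel columns grow to the right and rows downward; lengths in m; the calibration is good to about 2 mm. A picture is of the moment at which its call begins: read the wrist's pose just before it. There is no depth.
- r.close_job(): hands the job in; it is judged then, once.
The state is a dict: "time": time; "joint_positions": joint angles; "joint_vel": joint speeds; "joint_torque": joint torques, N m; "ee_pos": TCP position; "eef_rot": TCP orientation; "ft_force": force on the tool from outside, world axes, zero at the start; "torque": the same for the moment, N m; "width": finger opening in m; "grip_force": force on a finger pad.
Only numpy, scipy, OpenCV 4.12 (cv2) and the standard library are available. Lean on these libraries where they do the work, as an engineer would, in place of code of your own. Each camera call takes 0.05 s, during which the arm holds its last target. There are 200 camera calls.

## Working session

There is one attempt and no reset: what is moved stays moved. The work goes in short steps, Python scripts to look and compute and a tool call to move; the robot and the scene stay as the last step left them, time stands still between calls to the robot, and variables do not carry over. Pictures are saved under pics/ and viewed, at most 10 in all, crops included, and the job is handed in when it is done.

Besides the shell and the picture viewer there is one more tool, called after ">>>" as a command line: name --argument value ..., lists and objects as JSON in quotes. step_arm: Moves the arm, as the interface text tells. Its arguments: {"type":"object","properties":{"deltas":{"type":"array"},"squeeze":{"type":"number"}},"required":["deltas"]}

```bash
mkdir -p pics; cat > h.py <<'E'
import numpy as np, cv2
from scipy.spatial.transform import Rotation as R
from bench import readout, cams, r
def cam(name):
    s=readout.read_state(); c=cams.camera(name)
    if name=="wrist":
        T=np.eye(4); T[:3,:3]=R.from_quat(s["eef_rot"]).as_matrix(); T[:3,3]=s["ee_pos"]
        M=T@np.array(c["T_tool_cam"]); c["origin"]=M[:3,3]; c["rotation"]=M[:3,:3]
    c["origin"]=np.array(c["origin"]); c["rotation"]=np.array(c["rotation"])
    return c
def save(c,n): cv2.imwrite(f"pics/{n}.png",cv2.cvtColor(c["img"],cv2.COLOR_RGB2BGR))
def ray(c,u,v):
    d=c["rotation"]@np.array([(u-c["cx"])/c["fx"],-(v-c["cy"])/c["fy"],-1.]); return d/np.linalg.norm(d)
def onz(c,u,v,z):
    d=ray(c,u,v); return c["origin"]+d*(z-c["origin"][2])/d[2]
def proj(c,p):
    q=c["rotation"].T@(np.array(p)-c["origin"]); return np.array([c["cx"]+c["fx"]*q[0]/-q[2], c["cy"]-c["fy"]*q[1]/-q[2]])
def tri(c1,p1,c2,p2):
    A=np.zeros((3,3));b=np.zeros(3)
    for c,p in((c1,p1),(c2,p2)):
        d=ray(c,*p);P=np.eye(3)-np.outer(d,d);A+=P;b+=P@c["origin"]
    return np.linalg.solve(A,b)
E
python3 - <<'E'
from h import *
np.set_printoptions(precision=4,suppress=True)
for n in("top","side"):
    c=cam(n);save(c,n+"0");print(n,{k:v for k,v in c.items() if k!="img"})
    np.savez(f"pics/{n}0.npz",**{k:np.array(v) for k,v in c.items()})
c=cams.camera("wrist");print({k:v for k,v in c.items() if k!="img"})
s=readout.read_state();print(s)
E
```

```text
top {'fx': 599.2187799926592, 'fy': 599.2187799926592, 'cx': 301.4203922069748, 'cy': 229.33696745068917, 'origin': array([0.381 , 0.0442, 1.4039]), 'rotation': array([-0.0548,  0.0399,  0.7137, -0.6971])}
side {'fx': 480.80395384010905, 'fy': 480.80395384010905, 'cx': 322.3189054652969, 'cy': 237.05905674923704, 'origin': array([ 0.1811, -0.4758,  0.9008]), 'rotation': array([ 0.3307, -0.1021, -0.3015,  0.8884])}
{'fx': 416.5158534762339, 'fy': 416.5158534762339, 'cx': 322.12567450006384, 'cy': 241.5779834696019, 'T_tool_cam': array([[-0.0002,  0.9709,  0.2394,  0.0644],
       [ 1.    ,  0.0001,  0.0004, -0.    ],
       [ 0.0004,  0.2394, -0.9709, -0.1412],
       [ 0.    ,  0.    ,  0.    ,  1.    ]])}
{'time': 0.15, 'joint_positions': array([-1.1636,  0.3327, -0.0647,  1.4607,  0.0216,  1.3499, -0.0885]), 'joint_vel': array([ 0.0011, -0.0012, -0.0006, -0.0023, -0.0019, -0.0012,  0.0014]), 'joint_torque': array([  0.0015, -62.3633,   0.0251, -39.014 ,  -0.0613,   0.0372,
         0.0001]), 'ee_pos': array([0.2603, 0.5679, 0.244 ]), 'eef_rot': array([ 0.2132,  0.977 , -0.0005, -0.0001]), 'ft_force': array([ 0.2814, -0.3211,  0.618 ]), 'torque': array([ 0.0092, -0.0181,  0.0022]), 'grip_force': 0.0, 'width': 0.08692244644692981}
```

View pics/top0.png

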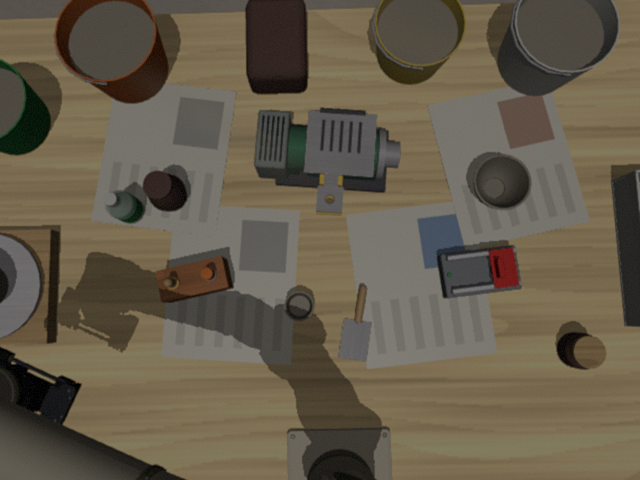

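View pics/side0.png

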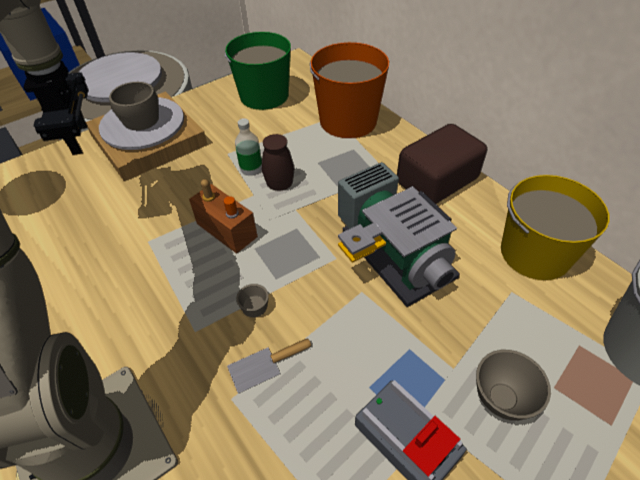

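The top view shows the orange pin at about (208,271), the cutter at (171,283), the tongue hole at (329,199) and the red tab at (505,269), right-hand end of the pod. The side view agrees, with the pin handle at (231,205). The fixed cameras give their rotation as a quaternion, so I'll convert it and get rough positions.

```bash
python3 - <<'E'
s=open('h.py').read()
s=s.replace('''    c["origin"]=np.array''','''    if np.size(c["rotation"])==4: c["rotation"]=R.from_quat(c["rotation"]).as_matrix()
    c["origin"]=np.array''')
open('h.py','w').write(s)
E
python3 - <<'E'
from h import *
np.set_printoptions(precision=4,suppress=True)
t=cam("top");s=cam("side")
def blob(c,lo,hi,box):
    h=cv2.cvtColor(c["img"],cv2.COLOR_RGB2HSV);m=cv2.inRange(h,lo,hi);k=np.zeros_like(m);x0,y0,x1,y1=box;k[y0:y1,x0:x1]=m[y0:y1,x0:x1]
    n,l,st,ce=cv2.connectedComponentsWithStats(k);i=1+np.argmax(st[1:,4]);return ce[i],st[i]
for nm,c,b in(("top",t,(195,255,225,285)),("side",s,(220,190,242,220))):
    print(nm,"pin",blob(c,(3,190,120),(14,255,255),b))
print("pin tri",tri(t,(208,270),s,(231,205)))
print("pin z.136",onz(t,208,269,.136),"cutter",onz(t,171,282,.14))
print("eye",onz(t,329,199,.14),tri(t,(329,199),s,(356,238)))
# tongue/lid axis; block corners; pod corners
for nm,z,pts in(("block",.09,[(156,272),(226,257),(232,287),(158,301)]),("pod",.05,[(438,252),(516,246),(521,290),(443,298)]),("bench",0.,[(300,306),(360,320)]),("lid",.14,[(313,110),(377,113),(373,180),(305,175)])):
    print(nm,[onz(t,*p,z) for p in pts])
a,st=blob(t,(0,200,120),(4,255,255),(430,235,530,310));print("red top",a,st,onz(t,*a,.0795))
a,st=blob(t,(173,200,120),(180,255,255),(430,235,530,310)) if 0 else (a,st)
for nm,c,box in(("t",t,(140,235,260,320)),("m",t,(290,160,370,220)),("p",t,(420,230,540,310))):
    x0,y0,x1,y1=box;im=cv2.convertScaleAbs(cv2.resize(c["img"][y0:y1,x0:x1],None,fx=380/(x1-x0),fy=380/(x1-x0),interpolation=cv2.INTER_CUBIC),alpha=1.6)
    globals()[nm+'i']=im; print(nm,im.shape)
H=max(i.shape[0] for i in(ti,mi,pi))
pad=lambda i:cv2.copyMakeBorder(i,0,H-i.shape[0],0,0,cv2.BORDER_CONSTANT)
im=cv2.resize(np.vstack([np.hstack([pad(ti),pad(mi)]),np.hstack([pad(pi),0*pad(pi)])]),(760,2*H))
cv2.imwrite("pics/crop.png",im[:,:,::-1])
E
```

```text
Traceback (most recent call last):
ValueError: attempt to get argmax of an empty sequence
```

```bash
python3 - <<'E'
from h import *
np.set_printoptions(precision=4,suppress=True)
t=cam("top");s=cam("side")
print("pin tri",tri(t,(208,270),s,(231,205)),"pin",onz(t,208,269,.136),"cutter",onz(t,171,282,.14))
print("eye",onz(t,329,199,.14),tri(t,(329,199),s,(356,238)))
for nm,z,pts in(("block",.09,[(156,272),(226,257),(232,287),(158,301)]),("pod",.05,[(438,252),(516,246),(521,290),(443,298)]),("lid",.14,[(313,110),(377,113),(373,180),(305,175)]),("fin",.1095,[(497,262)]),("vase,bottle,pot",.14,[(159,187),(115,200)])):
    print(nm,*[onz(t,*p,z) for p in pts])
S=readout.read_state();print(S["time"],R.from_quat(S["eef_rot"]).as_matrix())
E
```

```text
pin tri [0.4701 0.2741 0.1138] pin [0.4723 0.2695 0.136 ] cutter [0.4464 0.3474 0.14  ]
eye [0.6158 0.0087 0.14  ] [0.6172 0.0082 0.1361]
block [0.4717 0.3927 0.09  ] [0.5012 0.2378 0.09  ] [0.4349 0.225  0.09  ] [0.4081 0.3877 0.09  ]
pod [ 0.5046 -0.2362  0.05  ] [ 0.514  -0.4118  0.05  ] [ 0.4152 -0.416   0.05  ] [ 0.4013 -0.2419  0.05  ]
lid [0.8144 0.038  0.14  ] [ 0.8035 -0.1012  0.14  ] [ 0.6548 -0.0869  0.14  ] [0.6697 0.0588 0.14  ]
fin [ 0.4746 -0.3488  0.1095]
vase,bottle,pot [0.6518 0.3749 0.14  ] [0.6258 0.4701 0.14  ]
0.35 [[-0.9091  0.4166 -0.0001]
 [ 0.4166  0.9091 -0.0002]
 [-0.     -0.0002 -1.    ]]
```

>>> step_arm --deltas '[[[0, 0, -0.05, -0.035, -0.02, 0, 80], [0, 0, -0.1, -0.07, -0.04, 0, 70], [0, 0, -0.15, -0.11, -0.063, -0.004, 60], [0, 0, -0.2, -0.15, -0.086, -0.006, 60], [0, 0, -0.25, -0.19, -0.109, -0.008, 60], [0, 0, -0.3, -0.23, -0.132, -0.01, 60], [0, 0, -0.35, -0.265, -0.152, -0.012, 60], [0, 0, -0.4, -0.295, -0.17, -0.014, 60], [0, 0, -0.43, -0.315, -0.181, -0.015, 60], [0, 0, -0.43, -0.315, -0.181, -0.015, 60], [0, 0, -0.43, -0.315, -0.181, -0.015, 60]]]'

```text
time: 1.72
ee_pos: [0.4707, 0.2734, 0.2594]
eef_rot: [-0.0, 1.0, 0.0, -0.0]
ft_force: [-0.2, -0.1, -0.9]
width: 0.0518
grip_force: 0.0
```

```bash
python3 - <<'E'
from h import *
np.set_printoptions(precision=4,suppress=True)
S=readout.read_state();print(S["time"],S["ee_pos"],R.from_quat(S["eef_rot"]).as_matrix(),S["joint_positions"])
c=cam("wrist");save(c,"w1");np.savez("pics/w1.npz",**{k:np.array(c[k]) for k in("img","fx","fy","cx","cy","origin","rotation")})
print(proj(c,(.4715,.272,.136)))
E
```

```text
1.725 [0.4707 0.2734 0.2594] [[-1.     -0.0007 -0.0004]
 [-0.0007  1.      0.0004]
 [ 0.0004  0.0004 -1.    ]] [-0.716   0.1432  0.1179  1.6619 -0.0179  1.3376  0.9763]
[320.5203 241.739 ]
```

View pics/w1.png

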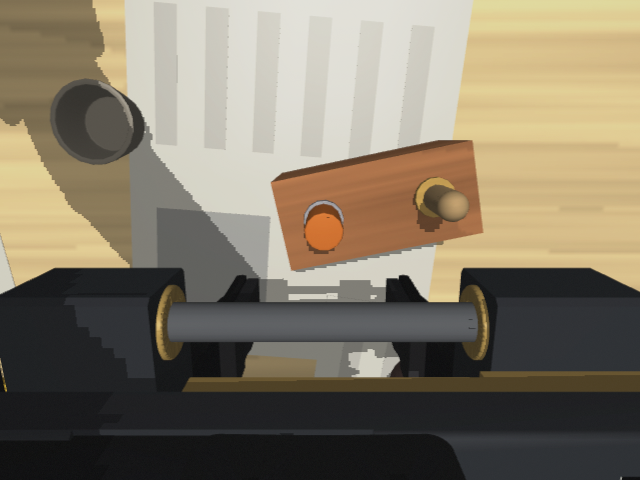

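The wrist view shows the pin's handle top at about (324,232), with the collar just behind it, and the cutter at (453,205). I'll fit the handle disc for a precise position.

```bash
python3 - <<'E'
from h import *
np.set_printoptions(precision=4,suppress=True)
d=np.load("pics/w1.npz");c={k:d[k] for k in d}
im=c["img"][190:265,290:360].astype(int);h=cv2.cvtColor(c["img"],cv2.COLOR_RGB2HSV)[190:265,290:360]
print(c["img"][232,324],c["img"][208,324],c["img"][240,300],h[42,34])
m=((im[...,0]>190)&(im[...,1]>75)&(im[...,2]<90)).astype(np.uint8)
n,l,st,ce=cv2.connectedComponentsWithStats(m);i=1+np.argmax(st[1:,4]);print(st[i],ce[i]+[290,190])
u,v=ce[i]+[290,190];print("pin",onz(c,u,v,.136))
(cx,cy),rad=cv2.minEnclosingCircle(np.argwhere(l==i)[:,::-1].astype(np.float32));print(cx+290,cy+190,rad,onz(c,cx+290,cy+190,.136))
# predicted axis points of pin
p=onz(c,cx+290,cy+190,.136)
for z in(.096,.09,.136):print(proj(c,(p[0],p[1],z)))
print("block corners",*[onz(c,*q,.09) for q in((272,182),(471,141),(482,232),(293,270))])
E
```

```text
[209 115  50] [116  64  27] [170 114  74] [ 12 194 209]
[  15   23   37   37 1037] [323.4176 231.3173]
pin [0.4645 0.2739 0.136 ]
323.34265899658203 231.21678161621094 18.383071899414062 [0.4645 0.2738 0.136 ]
[323.1672 219.6676]
[323.1446 218.1804]
[323.3427 231.2168]
block corners [0.4372 0.2359 0.09  ] [0.4076 0.381  0.09  ] [0.4751 0.3952 0.09  ] [0.5056 0.2503 0.09  ]
```

>>> step_arm --deltas '[[[0, 0, 0, 0.003, 0, 0.02, 60], [0, 0, 0, 0.006, 0.0005, 0.05, 60], [0, 0, 0, 0.006, 0.0005, 0.085, 60], [0, 0, 0, 0.006, 0.0005, 0.115, 60], [0, 0, 0, 0.006, 0.0005, 0.13, 60], [0, 0, 0, 0.006, 0.0005, 0.136, 60], [0, 0, 0, 0.006, 0.0005, 0.136, 50], [0, 0, 0, 0.006, 0.0005, 0.136, 35], [0, 0, 0, 0.006, 0.0005, 0.136, 20], [0, 0, 0, 0.006, 0.0005, 0.136, 20], [0, 0, 0, 0.006, 0.0005, 0.136, 20], [0, 0, 0, 0.006, 0.0005, 0.136, 20]]]' --squeeze 25

```text
time: 3.28
ee_pos: [0.4656, 0.2731, 0.1241]
eef_rot: [-0.0, 1.0, 0.0, 0.0]
ft_force: [-0.6, 0.4, 5.3]
width: 0.0251
grip_force: 25.0
```

>>> step_arm --deltas '[[[0, 0, 0, 0, 0, -0.015, 20], [0, 0, 0, 0, 0, -0.045, 20], [0, 0, 0, 0, 0, -0.085, 20], [0, 0, 0, 0, 0, -0.125, 20], [0, 0, 0, -0.01, -0.012, -0.16, 20], [0, 0, 0, -0.035, -0.04, -0.175, 20], [0, 0, 0, -0.065, -0.074, -0.175, 20], [0, 0, 0, -0.095, -0.11, -0.175, 20], [0, 0, 0, -0.125, -0.144, -0.175, 20], [0, 0, 0, -0.155, -0.178, -0.175, 20], [0, 0, 0, -0.18, -0.206, -0.175, 20], [0, 0, 0, -0.195, -0.223, -0.175, 20], [0, 0, 0, -0.195, -0.223, -0.175, 20], [0, 0, 0, -0.195, -0.223, -0.175, 20], [0, 0, 0, -0.195, -0.223, -0.175, 20]]]'

```text
time: 5.15
ee_pos: [0.6599, 0.0511, 0.2988]
eef_rot: [-0.001, 1.0, 0.0, -0.0]
ft_force: [-0.2, -0.3, -2.2]
width: 0.0256
grip_force: 25.0
```

```bash
python3 - <<'E'
from h import *
np.set_printoptions(precision=4,suppress=True)
S=readout.read_state();print(S["time"],S["ee_pos"],S["eef_rot"],S["width"],S["grip_force"])
c=cam("wrist");save(c,"w2");np.savez("pics/w2.npz",**{k:np.array(c[k]) for k in("img","fx","fy","cx","cy","origin","rotation")})
print(proj(c,(.6165,.0085,.14)),proj(c,S["ee_pos"]+[0,0,-.113]))
E
```

```text
5.15 [0.6599 0.0511 0.2988] [-0.0009  1.      0.0003 -0.    ] 0.025595433588777375 25.0000062212348
[262.6937 169.2747] [322.5771 244.364 ]
```

View pics/w2.png

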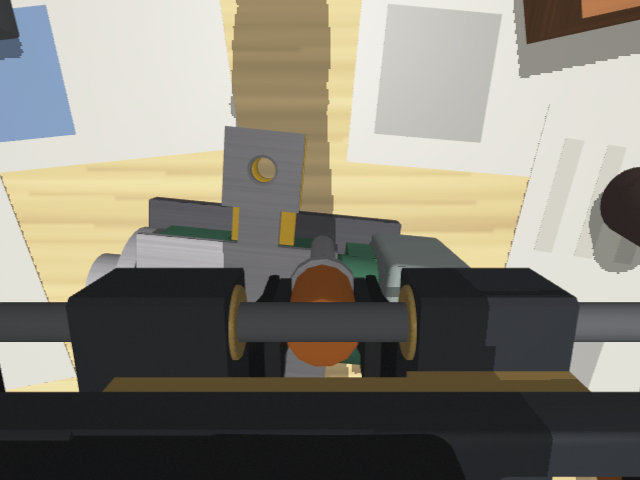

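The tongue hole is at about (263,169) and the pin tip at (322,240), with the pin upright in the grip. I'll fit the hole and the tip.

```bash
python3 - <<'E'
from h import *
np.set_printoptions(precision=4,suppress=True)
d=np.load("pics/w2.npz");c={k:d[k] for k in d}
x0,y0,x1,y1=240,148,288,192
im=c["img"][y0:y1,x0:x1];g=cv2.cvtColor(im,cv2.COLOR_RGB2GRAY)
sat=im.max(2).astype(int)-im.min(2)
m=(sat>25).astype(np.uint8);m=cv2.morphologyEx(m,cv2.MORPH_CLOSE,np.ones((3,3)))
n,l,st,ce=cv2.connectedComponentsWithStats(m);i=1+np.argmax(st[1:,4]);print(st[i],ce[i]+[x0,y0])
e=cv2.fitEllipse(cv2.findContours((l==i).astype(np.uint8),0,1)[0][0]);print(e)
u,v=np.array(e[0])+[x0,y0];p=onz(c,u,v,.14);print("eye",p,"r px expected",np.linalg.norm(proj(c,p+[0,.011,0])-proj(c,p+[0,-.011,0])),np.linalg.norm(proj(c,p+[0,.009,0])-proj(c,p+[0,-.009,0])))
big=cv2.resize(c["img"][140:290,220:360],None,fx=5,fy=4,interpolation=cv2.INTER_NEAREST)[:600]
cv2.imwrite("pics/w2c.png",big[:,:,::-1])
E
```

```text
[ 11   9  24  25 478] [262.7782 169.4414]
((22.759492874145508, 21.429908752441406), (23.04672622680664, 24.565326690673828), 140.82020568847656)
eye [0.6166 0.0085 0.14  ] r px expected 30.924196467022682 25.30161527885345
```

View pics/w2c.png

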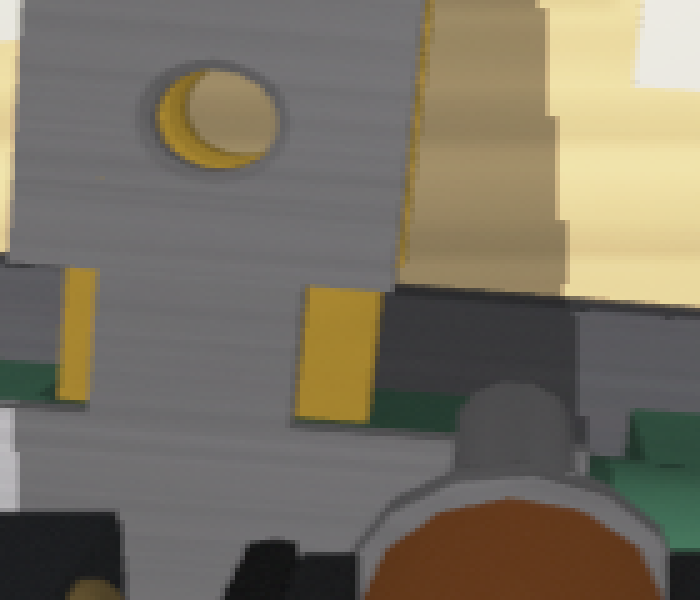

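>>> step_arm --deltas '[[[0, 0, 0, 0.008, -0.008, 0, 20], [0, 0, 0, 0.022, -0.022, 0, 20], [0, 0, 0, 0.035, -0.036, 0.005, 20], [0, 0, 0, 0.042, -0.043, 0.015, 20], [0, 0, 0, 0.042, -0.043, 0.027, 20], [0, 0, 0, 0.042, -0.043, 0.03, 20], [0, 0, 0, 0.042, -0.043, 0.03, 20], [0, 0, 0, 0.042, -0.043, 0.03, 20]]]'

```text
time: 6.2
ee_pos: [0.6187, 0.0073, 0.2687]
eef_rot: [-0.0, 1.0, 0.0, 0.0]
ft_force: [0.6, 0.4, -2.1]
width: 0.0253
grip_force: 25.0
```

```bash
python3 - <<'E'
from h import *
np.set_printoptions(precision=4,suppress=True)
S=readout.read_state();print(S["time"],S["ee_pos"],S["eef_rot"],S["width"],S["ft_force"])
c=cam("wrist");s=cam("side")
a=cv2.resize(c["img"][150:270,260:390],(390,360),interpolation=cv2.INTER_NEAREST)
b=cv2.resize(s["img"][180:270,310:410],(400,360),interpolation=cv2.INTER_NEAREST)
cv2.imwrite("pics/w3.png",np.hstack([a,b])[:,:,::-1])
E=np.array([.6166,.0085,.14]);print("eye wrist",(proj(c,E)-[260,150])*3,"side",(proj(s,E)-[310,180])*4)
t=S["ee_pos"]+[-.0012,.0004,-.114];print("tip wrist",(proj(c,t)-[260,150])*3,"side",(proj(s,t)-[310,180])*4)
E
```

```text
6.2 [0.6187 0.0073 0.2687] [-0.0003  1.      0.      0.0002] 0.02525843263591744 [ 0.5667  0.4435 -2.1237]
eye wrist [193.578  256.1161] side [181.7514 227.6301]
tip wrist [189.974  276.1884] side [185.1852 209.1594]
```

View pics/w3.png

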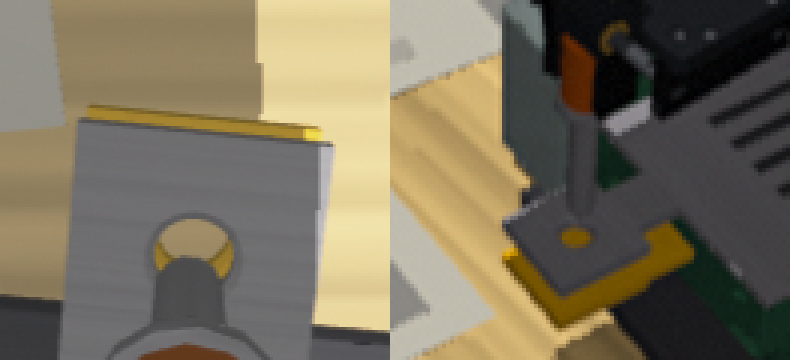

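The pin tip is over the hole in both views: wrist shows the hole at (193,256) and the tip slightly left of it, side shows the tip directly behind and above the hole. I'll correct about 1 mm in x and y and lower through the tongue.

>>> step_arm --deltas '[[[0, 0, 0, 0.001, 0.0012, 0, 20], [0, 0, 0, 0.001, 0.0012, 0.005, 20], [0, 0, 0, 0.001, 0.0012, 0.011, 20], [0, 0, 0, 0.001, 0.0012, 0.017, 20], [0, 0, 0, 0.001, 0.0012, 0.023, 20], [0, 0, 0, 0.001, 0.0012, 0.029, 20], [0, 0, 0, 0.001, 0.0012, 0.035, 20], [0, 0, 0, 0.001, 0.0012, 0.035, 20]]]'

```text
time: 7.3
ee_pos: [0.6172, 0.0081, 0.2329]
eef_rot: [-0.0, 1.0, -0.0, -0.0]
ft_force: [0.5, 0.2, -1.9]
width: 0.0251
grip_force: 25.0
```

>>> step_arm --deltas '[[[0, 0, 0, 0, 0, 0.006, 20], [0, 0, 0, 0, 0, 0.012, 20], [0, 0, 0, 0, 0, 0.018, 20], [0, 0, 0, 0, 0, 0.024, 20], [0, 0, 0, 0, 0, 0.03, 20], [0, 0, 0, 0, 0, 0.036, 20], [0, 0, 0, 0, 0, 0.042, 20], [0, 0, 0, 0, 0, 0.048, 20], [0, 0, 0, 0, 0, 0.053, 20], [0, 0, 0, 0, 0, 0.056, 20], [0, 0, 0, 0, 0, 0.056, 20], [0, 0, 0, 0, 0, 0.056, 20]]]'

```text
time: 8.8
ee_pos: [0.6175, 0.0081, 0.1777]
eef_rot: [-0.0, 1.0, 0.0, 0.0]
ft_force: [0.1, -0.5, -1.7]
width: 0.0251
grip_force: 25.0
```

>>> step_arm --deltas '[[[0, 0, 0, 0, 0, 0.001, 20], [0, 0, 0, 0, 0, 0.002, 20], [0, 0, 0, 0, 0, 0.003, 20], [0, 0, 0, 0, 0, 0.004, 20], [0, 0, 0, 0, 0, 0.004, 20]]]'

```text
time: 9.43
ee_pos: [0.6175, 0.0081, 0.1741]
eef_rot: [-0.0, 1.0, 0.0, 0.0]
ft_force: [-2.8, -0.7, 4.9]
width: 0.0253
grip_force: 25.0
```

Contact shows +6.6 N, at the expected height. I'll release, then rise.

>>> step_arm --deltas '[[[0, 0, 0, 0, 0, 0, 35], [0, 0, 0, 0, 0, 0, 45], [0, 0, 0, 0, 0, 0, 55], [0, 0, 0, 0, 0, 0, 55], [0, 0, 0, 0, 0, -0.01, 55], [0, 0, 0, 0, 0, -0.03, 55], [0, 0, 0, 0, 0, -0.06, 55], [0, 0, 0, 0.02, -0.02, -0.09, 55], [0, 0, 0, 0.05, -0.06, -0.1, 55], [0, 0, 0, 0.08, -0.11, -0.1, 55], [0, 0, 0, 0.09, -0.15, -0.1, 40], [0, 0, 0, 0.1, -0.2, -0.1, 20], [0, 0, 0, 0.115, -0.245, -0.1, 10], [0, 0, 0, 0.13, -0.29, -0.1, 0], [0, 0, 0, 0.14, -0.315, -0.1, 0], [0, 0, 0, 0.14, -0.325, -0.1, 0], [0, 0, 0, 0.14, -0.325, -0.1, 0], [0, 0, 0, 0.14, -0.325, -0.1, 0]]]'

```text
time: 11.68
ee_pos: [0.4784, -0.3154, 0.2735]
eef_rot: [-0.001, 1.0, 0.0, 0.0]
ft_force: [0.2, -0.8, -0.9]
width: 0.0007
grip_force: 0.0
```

```bash
python3 - <<'E'
from h import *
np.set_printoptions(precision=4,suppress=True)
S=readout.read_state();print(S["time"],S["ee_pos"],S["eef_rot"],S["width"],S["joint_positions"])
c=cam("wrist");s=cam("side")
np.savez("pics/w4.npz",**{k:np.array(c[k]) for k in("img","fx","fy","cx","cy","origin","rotation")})
b=cv2.resize(s["img"][160:280,310:410],(400,480),interpolation=cv2.INTER_NEAREST)
a=c["img"][0:300,170:570]
cv2.imwrite("pics/w4.png",np.hstack([cv2.copyMakeBorder(a,0,180,0,0,0),b])[:,:,::-1])
E
```

```text
11.675 [ 0.4784 -0.3154  0.2735] [-0.0012  1.      0.0003  0.    ] 0.00068530359889298 [ 0.0356  0.2133  0.5504  1.5864 -0.1138  1.3742  2.1713]
```

View pics/w4.png

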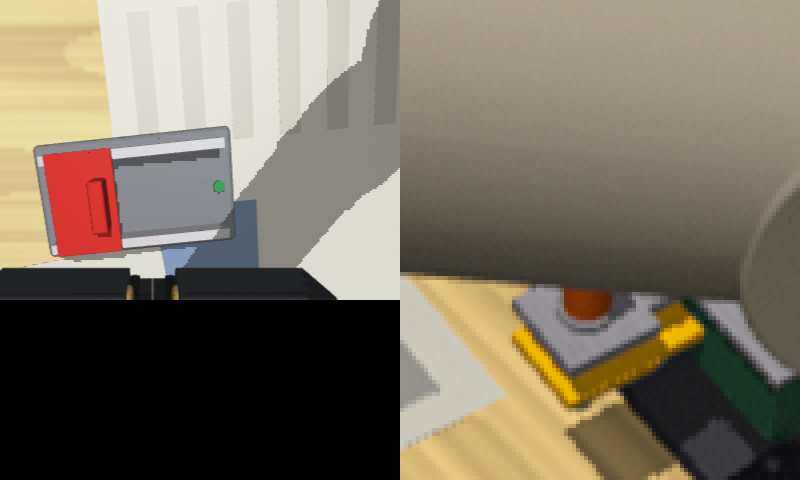

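The pin is seated: in the side view the collar sits flat on the tongue. In the wrist crop the red tab spans (43–122, 148–256) and its fin top is near (96,207), with a 170 column offset.

```bash
python3 - <<'E'
from h import *
np.set_printoptions(precision=4,suppress=True)
d=np.load("pics/w4.npz");c={k:d[k] for k in d}
pod=np.array([onz(c,u+170,v,.05)[:2] for u,v in((34,148),(229,127),(234,238),(50,257))]);print("pod",pod,pod.mean(0))
m=cv2.inRange(cv2.cvtColor(c["img"],cv2.COLOR_RGB2HSV),(0,150,60),(8,255,255));m[300:]=0
box=cv2.boxPoints(cv2.minAreaRect(cv2.findNonZero(m)));print("red box px",box-[170,0])
tab=np.array([onz(c,u+170,v,.0795)[:2] for u,v in((43,153),(112,148),(122,249),(57,256))]);print("tab",tab,tab.mean(0))
rails=np.array([onz(c,u+170,v,.074)[:2] for u,v in((224,140),(233,232))]);print("rails+y end",rails)
print("fin",[onz(c,u+170,v,.1095)[:2] for u,v in((87,182),(103,180),(106,233),(93,235),(96,207))])
k=c["img"][170:245,250:290];print(k[37,:,0],k[37,:,1])
y=lambda a:np.degrees(np.arctan2(-a[0],a[1]))
print("yaw",y(pod[1]-pod[0]),y(pod[2]-pod[3]))
E
```

```text
pod [[ 0.4217 -0.4166]
 [ 0.404  -0.2508]
 [ 0.5003 -0.2419]
 [ 0.5184 -0.4084]] [ 0.4611 -0.3294]
red box px [[ 42.4842 154.8002]
 [109.6295 146.5543]
 [122.2986 249.7177]
 [ 55.1534 257.9636]]
tab [[ 0.4249 -0.4017]
 [ 0.4209 -0.3473]
 [ 0.5029 -0.3407]
 [ 0.5091 -0.3951]] [ 0.4645 -0.3712]
rails+y end [[ 0.4146 -0.2586]
 [ 0.4895 -0.2478]]
fin [array([ 0.4445, -0.3632]), array([ 0.443 , -0.3515]), array([ 0.4826, -0.3503]), array([ 0.4841, -0.3601]), array([ 0.4629, -0.3572])]
[218 217 218 218 218 217 217 218 198 164 195 213 216 217 217 217 217 218
 218 218 217 218 214 199 162  90  89  88  87 157 217 218 218 218 218 217
 203 144  82 107] [ 56  55  56  56  57  55  56  57  50  42  48  52  53  54  54  55  54  55
  55  55  55  55  54  49  40  26  26  25  26  41  56  56  57  56  56  56
  51  55  76 110]
yaw 6.0770148051046755 6.197355451581433
```

>>> step_arm --deltas '[[[0, 0, 0, 0.005, -0.03, 0.01, 0], [0, 0, 0, 0.01, -0.06, 0.04, 0], [0, 0, 0, 0.013, -0.075, 0.08, 0], [0, 0, 0, 0.013, -0.075, 0.12, 0], [0, 0, 0, 0.013, -0.075, 0.15, 0], [0, 0, 0, 0.013, -0.075, 0.161, 0], [0, 0, 0, 0.013, -0.075, 0.161, 0], [0, 0, 0, 0.014, -0.069, 0.161, 0], [0, 0, 0, 0.0145, -0.063, 0.161, 0], [0, 0, 0, 0.015, -0.057, 0.161, 0], [0, 0, 0, 0.016, -0.049, 0.161, 0], [0, 0, 0, 0.017, -0.041, 0.161, 0], [0, 0, 0, 0.018, -0.033, 0.161, 0], [0, 0, 0, 0.0185, -0.025, 0.161, 0], [0, 0, 0, 0.019, -0.017, 0.161, 0], [0, 0, 0, 0.019, -0.017, 0.161, 0]]]'

```text
time: 13.78
ee_pos: [0.4584, -0.3329, 0.1123]
eef_rot: [-0.001, 1.0, 0.001, -0.0]
ft_force: [-0.6, 0.2, 0.9]
width: 0.0003
grip_force: 0.0
```

```bash
python3 - <<'E'
from h import *
np.set_printoptions(precision=4,suppress=True)
S=readout.read_state();print(S["time"],S["ee_pos"],S["ft_force"],S["joint_positions"])
c=cam("wrist")
np.savez("pics/w5.npz",**{k:np.array(c[k]) for k in("img","fx","fy","cx","cy","origin","rotation")})
cv2.imwrite("pics/w5.png",c["img"][:300,80:560,::-1])
for l in(0.,.03,.06):
    y=np.array([-.106,.994,0]);x=np.array([.994,.106,0]);o=np.array([.461,-.3294,.0795])
    print(l,"plate -x corners",[proj(c,o-.042*x+(-.045+l+e)*y)-[80,0] for e in(-.027,.027)])
E
```

```text
13.775 [ 0.4584 -0.3329  0.1123] [-0.5635  0.1998  0.9049] [ 0.0912  0.3463  0.546   1.7976 -0.2047  1.055   2.2845]
0.0 plate -x corners [array([ 72.0718, 218.7127]), array([198.2274, 205.4169])]
0.03 plate -x corners [array([141.9279, 211.3504]), array([269.1261, 197.9447])]
0.06 plate -x corners [array([212.3604, 203.9274]), array([340.6142, 190.4104])]
```

View pics/w5.png

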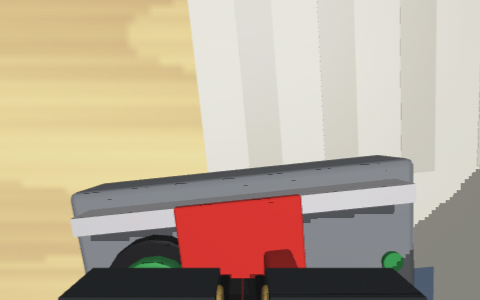

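The tab plate's near edge spans u from 175 to 301, which is about 0.044 m of travel, and the green button is showing at (155,262). About 16 mm is left.

>>> step_arm --deltas '[[[0, 0, 0, 0.0005, 0.004, 0, 0], [0, 0, 0, 0.001, 0.008, 0, 0], [0, 0, 0, 0.001, 0.012, 0, 0], [0, 0, 0, 0.0015, 0.014, 0, 0], [0, 0, 0, 0.002, 0.016, 0, 0], [0, 0, 0, 0.002, 0.016, 0, 0]]]'

```text
time: 14.58
ee_pos: [0.4566, -0.3176, 0.1126]
eef_rot: [-0.0, 1.0, 0.0, 0.0]
ft_force: [-0.9, -0.6, -0.1]
width: 0.0005
grip_force: 0.1
```

```bash
python3 - <<'E'
from h import *
np.set_printoptions(precision=4,suppress=True)
S=readout.read_state();print(S["time"],S["ee_pos"],S["ft_force"])
c=cam("wrist")
m=cv2.inRange(cv2.cvtColor(c["img"],cv2.COLOR_RGB2HSV),(0,150,60),(8,255,255));m[230:]=0
ys,xs=np.nonzero(m);print(xs.min(),xs.max())
y=np.array([-.106,.994,0]);x=np.array([.994,.106,0]);o=np.array([.461,-.3294,.0795])
for l in(.05,.055,.06): print(l,[proj(c,o-.042*x+(-.045+l+e)*y)[0] for e in(-.027,.027)])
print("button rel",np.array([.4658,-.3741])-S["ee_pos"][:2])
E
```

```text
14.575 [ 0.4566 -0.3176  0.1126] [-0.8642 -0.57   -0.1429]
253 381
0.05 [np.float64(232.9014077310425), np.float64(360.0401515282615)]
0.055 [np.float64(244.59182390994937), np.float64(371.911376535219)]
0.06 [np.float64(256.29880750612836), np.float64(383.7995549384232)]
button rel [ 0.0092 -0.0565]
```

>>> step_arm --deltas '[[[0, 0, 0, 0, 0.002, 0, 0], [0, 0, 0, 0, 0.002, 0, 0], [0, 0, 0, -0.002, -0.01, 0, 0], [0, 0, 0, -0.005, -0.035, 0, 0], [0, 0, 0, -0.009, -0.055, 0, 0], [0, 0, 0, -0.009, -0.0565, 0, 0], [0, 0, 0, -0.009, -0.0565, 0.008, 0], [0, 0, 0, -0.009, -0.0565, 0.014, 0], [0, 0, 0, -0.009, -0.0565, 0.018, 0], [0, 0, 0, -0.009, -0.0565, 0.021, 0], [0, 0, 0, -0.009, -0.0565, 0.023, 0], [0, 0, 0, -0.009, -0.0565, 0.023, 0]]]'

```text
time: 16.12
ee_pos: [0.4657, -0.3742, 0.0896]
eef_rot: [-0.0, 1.0, 0.0, 0.0]
ft_force: [-0.7, 3.6, 4.2]
width: 0.0005
grip_force: 2.1
```

>>> step_arm --deltas '[[[0, 0, 0, 0, 0, 0.001, 0], [0, 0, 0, 0, 0, 0.002, 0], [0, 0, 0, 0, 0, 0.0025, 0], [0, 0, 0, 0, 0, 0.0025, 0]]]'

```text
time: 16.62
ee_pos: [0.4658, -0.3744, 0.0883]
eef_rot: [-0.0, 1.0, 0.0, 0.001]
ft_force: [-3.8, 7.1, 16.5]
width: 0.0002
grip_force: 8.3
```

The force jumped to 16.5 N, so the button is at its stop. I'll retract straight up and check the scene.

>>> step_arm --deltas '[[[0, 0, 0, 0, 0, -0.005, 0], [0, 0, 0, 0, 0, -0.015, 0], [0, 0, 0, 0, 0, -0.04, 0], [0, 0, 0, 0, 0, -0.08, 0], [0, 0, 0, 0, 0, -0.13, 0], [0, 0, 0, 0, 0, -0.17, 0], [0, 0, 0, 0.04, -0.02, -0.18, 0], [0, 0, 0, 0.05, -0.03, -0.18, 0], [0, 0, 0, 0.05, -0.03, -0.18, 0], [0, 0, 0, 0.05, -0.03, -0.18, 0]]]'

```text
time: 17.88
ee_pos: [0.4164, -0.4035, 0.2663]
eef_rot: [-0.001, 1.0, 0.0, -0.0]
ft_force: [0.4, 0.5, -0.0]
width: 0.0005
grip_force: 0.0
```

```bash
python3 - <<'E'
from h import *
np.set_printoptions(precision=4,suppress=True)
S=readout.read_state();print(S["time"],S["ee_pos"],S["ft_force"])
t=cam("top");w=cam("wrist")
a=cv2.resize(t["img"][90:370,90:550],(740,450));b=w["img"][:300,170:570]
cv2.imwrite("pics/end.png",np.hstack([cv2.resize(t["img"][90:370,90:550],(400,243)),b[:243]])[:,:,::-1])
E
```

```text
17.875 [ 0.4164 -0.4035  0.2663] [ 0.4192  0.5432 -0.017 ]
```

View pics/end.png

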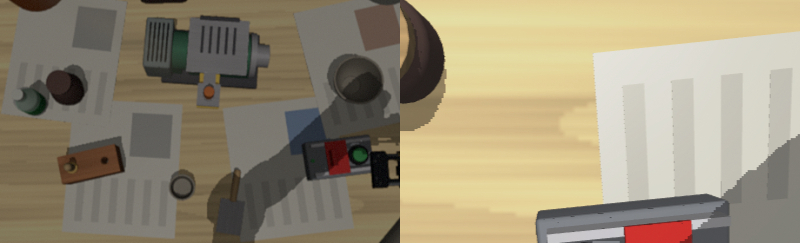

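The top view shows the pin in the tongue hole, the tab aside with the green button uncovered, and all the bystanders where they were. The arm is clear of everything, so I'm handing in.

```bash
python3 -c "
from bench import r
print(r.close_job())"
```

```text
the job is handed in; nothing more can be done
None
```

I handed the job in after about 18 s of robot time: the pin is home in the lid, the lock tab is fully aside, and the start button was pressed to its stop and released; the hand-in returned no verdict.

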